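Vent the wide-capped bottle for the steriliser

TASK

The bottle with the wide cap goes into the steriliser next: screw its cap down (clockwise from above) until it bottoms out, then back it off a quarter turn so that it can vent, and finish with the gripper still holding the cap there, ready for the indicator tape. The bottle with the narrow cap has already been set, so do not turn its cap, and do not push the other things on the worktop about.

Things in the scene. Friction and masses are not known exactly. Their poses are not given: they have to be found in the camera images.
- wide_bottle: amber glass bottle, 64 mm in diameter, in a grey weighted stand 92 x 92 mm fixed to the worktop; it carries the WIDE white cap. Origin: on the bottle's vertical axis, at the worktop. The stand reaches 30 mm up, the bottle's round body 70 mm, narrowing above to a glass ring under the cap, 50 mm in diameter, whose top is 88 mm up. It cannot move.
- wide_cap_top (a point): centre of the flat top of the wide cap: a fluted white cylinder 50 mm in diameter, 28 mm high, on the bottle's axis, to be gripped across its sides. Screwed home, its skirt stands 90 mm and its top 118 mm above the worktop, and 5 mm higher for each full turn unscrewed. The point's z axis points up and the point turns with the cap.
- wide_cap_mark (a point): point on the top rim of the wide cap, 25 mm from its axis, at the outer end of the small grey raised bar that shows how far the cap has turned
- wide_cap (a joint): angle of the wide cap in rad: 0 = bottomed out (a dead stop), growing as it is unscrewed (anticlockwise from above); a quarter turn is 1.57. It starts at 2.0 to 3.4, already on its thread, does not come off within a turn, and keeps its angle when let go. It turns with about 0.1 N m: a grip of 30 N is plenty.
- narrow_bottle: a bottle and stand of the same kind and size, but with the NARROW cap; origin on its axis at the worktop. It cannot move. The two bottles may stand either way round, 160 mm or more apart.
- narrow_cap_top (a point): centre of the top of the narrow white cap, 32 mm in diameter, 28 mm high, on the same sort of thread; leave it as it is
- narrow_cap_mark (a point): point on the top rim of the narrow cap, 16 mm from its axis, at the outer end of its raised bar
- marker: black and white marker pen, 17 x 135 x 16 mm, lying between the bottles; origin at its middle, at the worktop; leave alone
- counter: small round hand tally counter, 51 x 69 x 27 mm, behind the bottles; origin under its middle; leave alone
- timer: flat white timer with three buttons, 72 x 66 x 21 mm, behind the bottles; origin under its middle; leave alone
- sample_cup: specimen cup with a white lid, 64 x 64 x 72 mm, behind the bottles; origin under its middle; leave alone
- dish: clear round dish, 58 mm across, 14 mm high, to the right; origin under its middle; leave alone
- cassettes: white carton, 55 x 90 x 45 mm, to the right; origin under its middle; leave alone
- tweezers: steel forceps, 27 x 126 x 5 mm, lying to the left; origin under their middle; leave alone

How it is judged:
On the way:
1. the wide cap is screwed home: it has bottomed out (value of joint wide_cap below 0.08 rad), for 0.2 s.
At the end, for the whole second after the job is handed in: after bottoming out, the wide cap stands a quarter turn (within 20 degrees) open, at rest, with the fingers still gripping it (more than 3 N, the TCP within 25 mm of its axis and 40 mm of its top); the narrow cap has not been turned (value of joint wide_cap between 1.22 and 1.92 rad and velocity of joint wide_cap between -0.1 and 0.1 rad/s and contact force between the fingers and wide_cap above 3 N and horizontal distance between the grasp point and wide_cap_top below 0.025 m and distance between the grasp point and wide_cap_top below 0.04 m and distance of narrow_cap_mark from where it was at the start of the episode below 0.006 m); the arm keeps its last pose, push and grip.
It fails at once if the narrow cap is turned (its mark moves by more than 6 mm, about 20 degrees) (distance of narrow_cap_mark from where it was at the start of the episode above 0.006 m).
It fails at once if another thing on the worktop is pushed away by more than 30 mm (distance of any of marker, counter, timer, sample_cup, dish, cassettes, tweezers from where it was at the start of the episode above 0.03 m).
It also fails if it takes over 54 s, if anything falls off the work surface, if the arm or the gripper's body presses on something with over 40 N, if the wrist force passes 120 N, or if a joint passes its speed limit or range.

ROBOT

A 6-joint arm with a two-finger parallel gripper is mounted at the origin on a cart in front of the work surface, level with it; the furniture and walls round the work are solid. World frame = base frame: x ahead of the robot, y to its left, z up, the work surface at z = 0. Lengths are in m, angles in rad, forces in N, time in s.
With the tool pointing down it reaches from about 0.325 to 0.9 m from the base axis. Payload 6.1 kg.
Tool frame: the origin (TCP) lies between the finger pads, 19 mm behind the fingertips; this is the grasp point; z points along the fingers, y is the line along which they close (so a half turn about z gives the same grasp; the last joint's range is limited). The gripper opens to 85 mm and grips with 20 to 120 N. Pads are 22 mm wide; open, the fingers measure 114 mm over their backs; the gripper's body (76 mm by 85 mm) begins 54 mm behind the grasp point. The pads swing forward as they close: fully open they stand 13 mm farther back than shut.
Start: joints at [-1.417, 0.22, 1.526, -0, 1.395, -0.126], TCP at [0.173, -0.601, 0.25] pointing down, gripper open.
Joint ranges: [-2.98, 2.98], [-0.91, 2.08], [0.09, 2.57], [-1.24, 4.39], [0.2, 2.65], [-2.68, 2.68]. Speed limits (rad/s): [2.57, 2.57, 3.01, 3.14, 3.14, 3.14].

INTERFACE

Orientations are given as a unit quaternion [w, x, y, z].
In Python, from cell import r gives the robot as it stands.
- The arm moves only by the shell command python3 -m jog 'ROWS' [OPENING] [FORCE]. ROWS is JSON, a list that holds one entry, the list of rows, each a list of 6 numbers: the shift along the tool's x, y, z scaled (see below), then the turn, a rotation vector about the tool's x, y, z scaled (see below). A call has exactly 5 rows; each row is the pose to reach, as a shift and turn from the pose commanded when the call began, along the tool's axes at that moment; what a row does not reach only later rows make up. The controller multiplies each number of a shift by 0.75 m and each number of a turn by 120 degrees. A row lasts 1/12 s, in which the tool goes at most 41.7 mm and 7.16 degrees, less where a joint would pass 70% of its speed; a pose out of reach is approached as far as the arm can. A call with a number of a shift or a turn outside -1 to 1 is refused whole. A call with a gripper value outside its range is refused whole. OPENING is the opening, from -1 (shut) to 1 (fully open), so that 0 is half open, set as the call begins (- or left out, the last holds). The fingers move at their own pace and stop on an object; FORCE is the grip in N (left out, the last holds). Time passes only in rows, so rows that repeat a pose let the fingers close, or fill a call up. It gives the time, the measured TCP pose, the force, the opening and the grip force at its end, in the units of the state.
- r.read_state(): the state, without advancing time (a new reading comes with each control period).
- r.snapshot(name): name is "scene" or "top" or "wrist"; returns the picture (400x640x3 uint8, red, green, blue); there is no depth.
- r.calibration(name): a dict with "camera_matrix" (3x3 intrinsics, pixels), "k1" (the pictures are not rectified: a ray, as slopes to the right and down, at radius r is drawn at 1 + k1 r^2 times it, then the intrinsics apply), "cam_to_world" (4x4, takes a point from camera to world coordinates). Camera axes: x right, y up, looking along -z (the intrinsics and any distortion apply to the point x, -y, -z); pixel columns grow to the right and rows downward; lengths in m; the calibration is good to about 2 mm. A picture is of the moment at which its call begins: read the wrist's pose just before it. calibration takes no time and is no camera call; for the wrist camera it gives the pose at the moment of the call.
- r.sign_off(): hands the job in; it is judged then, once.
The state is a dict: "time_s": time; "joint_positions": joint angles; "qd": joint speeds; "joint_efforts": joint torques, N m; "eef_pos": TCP position; "ee_rot": TCP orientation; "wrist_force": force on the tool from outside, world axes, zero at the start; "ft_torque": the same for the moment, N m; "finger_gap": opening from 0.0 (shut) to 1.0 (fully open); "grasp_force": force on a finger pad.
Only numpy, scipy, OpenCV 4.12 (cv2) and the standard library are available. Lean on these libraries where they do the work, as an engineer would, in place of code of your own. Each camera call takes 0.05 s, during which the arm holds its last target. There are 200 camera calls.

## Working session

There is one attempt and no reset: what is moved stays moved. The work goes in short steps, Python scripts to look and compute and a shell command to move; the robot and the scene stay as the last step left them, time stands still between calls to the robot, and variables do not carry over. Pictures are saved under pics/ and viewed, at most 10 in all, crops included, and the job is handed in when it is done.

```bash
mkdir -p pics; ls
cat > h.py <<'E'
import numpy as np,cv2
from cell import r
def ray(c,u,v):
    K=np.array(c["camera_matrix"],float);T=np.array(c["cam_to_world"])
    p=cv2.undistortPoints(np.array([[[u,v]]],float),K,np.array([c["k1"],0,0,0,0],float))[0,0]
    return T[:3,3],T[:3,:3]@np.array([p[0],-p[1],-1])
def onz(c,u,v,z):
    o,d=ray(c,u,v);return o+d*(z-o[2])/d[2]
E
python3 - <<'E'
from h import *
s=r.read_state();print(s)
for n in("scene","top"):
    c=r.calibration(n);print(n,c)
    cv2.imwrite(f"pics/{n}0.png",r.snapshot(n)[:,:,::-1])
E
```

```text
pics
{'time_s': 0.0, 'joint_positions': array([-1.41706299e+00,  2.21237361e-01,  1.52760803e+00, -2.32818208e-06,
        1.39467697e+00, -1.26110192e-01]), 'qd': array([ 8.03405102e-04, -8.09341764e-04,  6.86439261e-05,  6.18585951e-04,
        6.82958160e-04,  1.08917798e-03]), 'joint_efforts': array([ 1.15888761e-03, -4.96902108e+01, -3.89393878e+01, -1.81406062e-04,
        1.11846221e-02,  1.47863119e-06]), 'eef_pos': array([ 0.17253126, -0.60013126,  0.24889386]), 'ee_rot': array([-9.64744379e-04,  9.90226421e-01,  1.39465785e-01, -1.44714818e-05]), 'wrist_force': array([ 0.19307517, -0.13101336, -0.60340797]), 'ft_torque': array([-0.01243221,  0.00279102,  0.00422251]), 'grasp_force': 0.0, 'finger_gap': 1.000276195947392}
scene {'camera_matrix': array([[375.97282723,   0.        , 320.03173861],
       [  0.        , 375.97282723, 199.89130047],
       [  0.        ,   0.        ,   1.        ]]), 'k1': -0.08975829714291417, 'cam_to_world': array([[ 0.78398762,  0.24826018, -0.56897302, -0.17082573],
       [-0.62056501,  0.33734507, -0.70788232, -0.92856098],
       [ 0.01620125,  0.90805572,  0.41853594,  0.63279017],
       [ 0.        ,  0.        ,  0.        ,  1.        ]])}
top {'camera_matrix': array([[487.27365642,   0.        , 323.67374115],
       [  0.        , 487.27365642, 208.6367317 ],
       [  0.        ,   0.        ,   1.        ]]), 'k1': -0.015970365656484613, 'cam_to_world': array([[ 0.00731104,  0.99440219, -0.10540798,  0.43794836],
       [-0.99970015,  0.00973183,  0.02246984, -0.00239832],
       [ 0.02336987,  0.10521209,  0.99417517,  1.29798796],
       [ 0.        ,  0.        ,  0.        ,  1.        ]])}
```

View pics/top0.png

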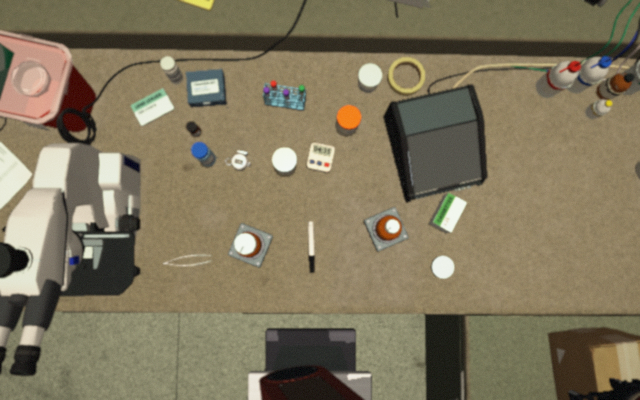

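View pics/scene0.png

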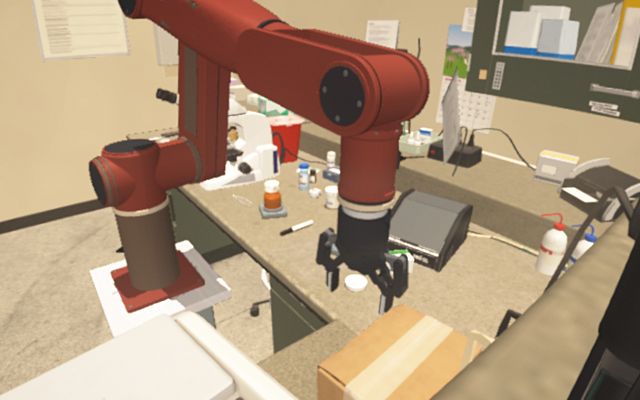

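Run:
```python
from h import *
c=r.calibration("top");im=cv2.imread("pics/top0.png")
hsv=cv2.cvtColor(im,cv2.COLOR_BGR2HSV)
m=((hsv[:,:,1]<60)&(hsv[:,:,2]>170)).astype('uint8')
n,l,st,ce=cv2.connectedComponentsWithStats(m)
for i in range(1,n):
    u,v=ce[i]
    if st[i,4]>40 and 180<u<460 and 190<v<290: print(st[i],ce[i],onz(c,u,v,.128),onz(c,u,v,0))
for u,v in((249,245),(386,229.5)): print("stand",onz(c,u,v,.03))
a=cv2.resize(im[215:275,215:285],None,fx=5.5,fy=5.5,interpolation=cv2.INTER_CUBIC)
b=cv2.resize(im[200:260,355:425],None,fx=5.5,fy=5.5,interpolation=cv2.INTER_CUBIC)
cv2.imwrite("pics/caps.png",np.hstack([a,b]))
```

```text
[440 196  27  37 473] [453.50951374 214.01691332] [ 0.55193761 -0.34455078  0.128     ] [ 0.56440835 -0.38198323  0.        ]
[308 221   7  35 196] [310.78571429 237.85714286] [0.49121653 0.00156319 0.128     ] [0.49704422 0.00199659 0.        ]
[386 220  13  13 140] [392.08571429 225.89285714] [ 0.521711   -0.19439311  0.128     ] [ 0.53087487 -0.21539789  0.        ]
[234 233  22  22 380] [244.33157895 243.17894737] [0.47715117 0.16016623 0.128     ] [0.48144007 0.17795126 0.        ]
[432 255  23  24 430] [443.03023256 266.69069767] [ 0.42460807 -0.31657411  0.128     ] [ 0.42314861 -0.35094584  0.        ]
stand [0.47583157 0.1616169  0.03      ]
stand [ 0.51913795 -0.19443021  0.03      ]
```

View pics/caps.png

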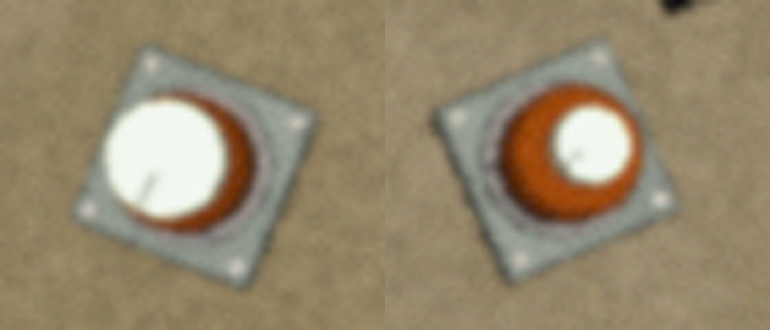

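The wide cap is the left one, at about (0.477, 0.160). In the crop its bar points down-left. The narrow cap is the right one, at about (0.522, -0.194). I'll move over the wide cap at height.

```bash
python3 -m jog '[[[0.027,-0.0345,0,0,0,0],[0.054,-0.069,0,0,0,0],[0.08,-0.1035,0,0,0,0],[0.107,-0.138,0,0,0,0],[0.134,-0.1725,0,0,0,0]]]' 1
python3 -m jog '[[[0.027,-0.0345,0,0,0,0],[0.054,-0.069,0,0,0,0],[0.08,-0.1035,0,0,0,0],[0.107,-0.138,0,0,0,0],[0.134,-0.1725,0,0,0,0]]]'
python3 -m jog '[[[0.027,-0.0345,0,0,0,0],[0.054,-0.069,0,0,0,0],[0.08,-0.1035,0,0,0,0],[0.107,-0.138,0,0,0,0],[0.134,-0.1725,0,0,0,0]]]'
python3 -m jog '[[[0.027,-0.0345,0,0,0,0],[0.054,-0.069,0,0,0,0],[0.08,-0.1035,0,0,0,0],[0.107,-0.138,0,0,0,0],[0.134,-0.1725,0,0,0,0]]]'
python3 -m jog '[[[0.027,-0.0345,0,0,0,0],[0.054,-0.069,0,0,0,0],[0.08,-0.1035,0,0,0,0],[0.107,-0.138,0,0,0,0],[0.134,-0.1725,0,0,0,0]]]'
python3 -c "
from h import *
print(r.read_state()['joint_positions'])"
```

```text
time_s: 0.52
eef_pos: [0.2336, -0.4469, 0.2493]
ee_rot: [-0.001, 0.99, 0.139, -0.0]
wrist_force: [-0.2, -0.1, -0.2]
finger_gap: 0.997
grasp_force: 0.0
time_s: 0.93
eef_pos: [0.2944, -0.2948, 0.2496]
ee_rot: [-0.0, 0.99, 0.139, -0.0]
wrist_force: [1.0, 0.0, 0.1]
finger_gap: 0.998
grasp_force: 0.0
time_s: 1.35
eef_pos: [0.3552, -0.1428, 0.2498]
ee_rot: [0.0, 0.99, 0.139, 0.0]
wrist_force: [0.6, -1.2, 1.1]
finger_gap: 0.998
grasp_force: 0.0
time_s: 1.77
eef_pos: [0.4161, 0.0095, 0.2498]
ee_rot: [0.0, 0.99, 0.14, -0.0]
wrist_force: [1.3, -1.1, 0.3]
finger_gap: 0.998
grasp_force: 0.0
time_s: 2.18
eef_pos: [0.4769, 0.1616, 0.2496]
ee_rot: [0.0, 0.99, 0.14, -0.0]
wrist_force: [2.0, -0.1, 0.5]
finger_gap: 0.999
grasp_force: 0.0
[ 1.69937276e-01 -7.25541271e-02  1.83699719e+00 -7.88361955e-05
  1.37768024e+00  1.46055502e+00]
```

```bash
for i in 1; do
python3 -m jog '[[[0,0,0,0,0,-0.059],[0,0,0,0,0,-0.118],[0,0,0,0,0,-0.177],[0,0,0,0,0,-0.236],[0,0,0,0,0,-0.295]]]'
python3 -m jog '[[[0,0,0,0,0,-0.059],[0,0,0,0,0,-0.118],[0,0,0,0,0,-0.177],[0,0,0,0,0,-0.236],[0,0,0,0,0,-0.295]]]'
python3 -m jog '[[[0,0,0,0,0,-0.059],[0,0,0,0,0,-0.118],[0,0,0,0,0,-0.177],[0,0,0,0,0,-0.236],[0,0,0,0,0,-0.295]]]'
python3 -m jog '[[[0,0,0,0,0,-0.059],[0,0,0,0,0,-0.118],[0,0,0,0,0,-0.177],[0,0,0,0,0,-0.236],[0,0,0,0,0,-0.295]]]'
python3 -m jog '[[[0,0,0,0,0,-0.059],[0,0,0,0,0,-0.118],[0,0,0,0,0,-0.177],[0,0,0,0,0,-0.236],[0,0,0,0,0,-0.295]]]'
python3 -m jog '[[[0,0,0,0,0,-0.059],[0,0,0,0,0,-0.118],[0,0,0,0,0,-0.177],[0,0,0,0,0,-0.236],[0,0,0,0,0,-0.295]]]'
done | tail -6
python3 -c "
from h import *
s=r.read_state();print(s['joint_positions'],s['eef_pos'],s['ee_rot'])
im=r.snapshot('wrist');cv2.imwrite('pics/w1.png',im[:,:,::-1])
c=r.calibration('wrist');print(c)
"
```

```text
time_s: 4.68
eef_pos: [0.4766, 0.1597, 0.2495]
ee_rot: [-0.0, -0.413, 0.911, 0.0]
wrist_force: [0.3, -0.0, 0.3]
finger_gap: 1.0
grasp_force: 0.0
[ 1.66375592e-01 -7.44615002e-02  1.83894922e+00  2.28335310e-06
  1.37806902e+00 -2.25579063e+00] [0.47657601 0.15973168 0.24951677] [-4.65642458e-04 -4.12944452e-01  9.10756086e-01  1.24685825e-04]
{'camera_matrix': array([[301.09711393,   0.        , 317.43624616],
       [  0.        , 301.09711393, 200.93983221],
       [  0.        ,   0.        ,   1.        ]]), 'k1': -0.04101120941585002, 'cam_to_world': array([[-7.56704706e-01, -6.22854447e-01, -1.98621062e-01,
         4.25688016e-01],
       [ 6.53756369e-01, -7.20576000e-01, -2.31025622e-01,
         1.00763820e-01],
       [ 7.73766180e-04, -3.04667960e-01,  9.52458312e-01,
         3.75091348e-01],
       [ 0.00000000e+00,  0.00000000e+00,  0.00000000e+00,
         1.00000000e+00]])}
```

View pics/w1.png

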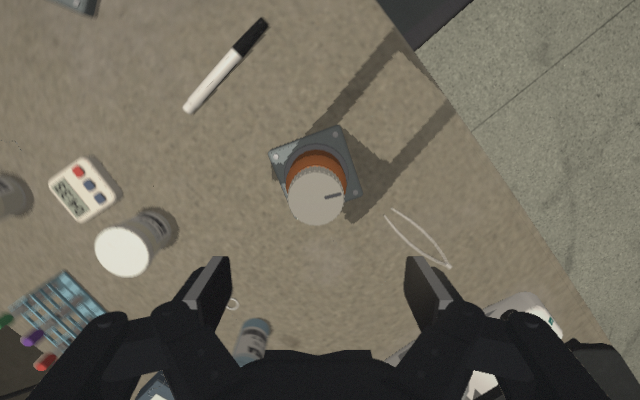

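The cap top is at about (316, 197), between the fingers, and the bar's outer end is at about (341, 194). I'll refine the centre.

Run:
```python
from h import *
c={'camera_matrix':r.calibration('wrist')['camera_matrix'],**{k:v for k,v in r.calibration('wrist').items()}}
im=cv2.imread('pics/w1.png');hsv=cv2.cvtColor(im,cv2.COLOR_BGR2HSV)
m=np.zeros(im.shape[:2],'uint8');m[165:230,280:352]=((hsv[165:230,280:352,1]<45)&(hsv[165:230,280:352,2]>125))*255
print(hsv[205,316],hsv[194,338],hsv[160,316])
cs,_=cv2.findContours(m,0,2);k=max(cs,key=cv2.contourArea);h=cv2.convexHull(k)
print(cv2.boundingRect(k),cv2.fitEllipse(h))
P=np.array([onz(c,u,v,.120)[:2] for u,v in h[:,0]],'float32')
print(cv2.minEnclosingCircle(P), cv2.fitEllipse(P)[:2])
e=cv2.fitEllipse(P)[0]; q=onz(c,341,194,.12)[:2]; print('mark angle',np.degrees(np.arctan2(q[1]-e[1],q[0]-e[0])))
```

```text
[ 21  32 159] [ 0  0 79] [ 12 164 120]
(283, 170, 62, 56) ((313.7747497558594, 196.9391326904297), (54.63733673095703, 61.5563850402832), 104.3398666381836)
((0.48045459389686584, 0.15722373127937317), 0.028383392840623856) ((0.47934505343437195, 0.15829609334468842), (0.05052734911441803, 0.05467211455106735))
mark angle 147.3468043688364
```

```bash
python3 -m jog '[[[0,0,0.038,0,0,0],[0,0,0.076,0,0,0],[0,0,0.113,0,0,0],[0,0,0.15,0,0,0],[0,0,0.17,0,0,0]]]'
python3 -m jog '[[[0,0,0.01,0,0,0],[0,0,0.018,0,0,0],[0,0,0.018,0,0,0],[0,0,0.018,0,0,0],[0,0,0.018,0,0,0]]]'
python3 -m jog '[[[0,0,0,0,0,0],[0,0,0,0,0,0],[0,0,0,0,0,0],[0,0,0,0,0,0],[0,0,0,0,0,0]]]' -1 30
python3 -m jog '[[[0,0,0,0,0,0],[0,0,0,0,0,0],[0,0,0,0,0,0],[0,0,0,0,0,0],[0,0,0,0,0,0]]]'
```

```text
time_s: 5.15
eef_pos: [0.4746, 0.1594, 0.1188]
ee_rot: [-0.002, -0.409, 0.913, 0.001]
wrist_force: [-0.4, -0.3, -0.3]
finger_gap: 1.001
grasp_force: 0.0
time_s: 5.57
eef_pos: [0.478, 0.16, 0.1104]
ee_rot: [0.001, -0.41, 0.912, -0.0]
wrist_force: [-0.3, -1.2, 0.6]
finger_gap: 1.0
grasp_force: 0.0
time_s: 5.98
eef_pos: [0.4782, 0.1593, 0.1102]
ee_rot: [0.001, -0.41, 0.912, -0.001]
wrist_force: [2.6, -4.8, 5.0]
finger_gap: 0.573
grasp_force: 32.8
time_s: 6.4
eef_pos: [0.4782, 0.1593, 0.1102]
ee_rot: [0.001, -0.41, 0.912, -0.001]
wrist_force: [1.5, -4.7, 5.9]
finger_gap: 0.574
grasp_force: 32.8
```

```bash
python3 -m jog '[[[0,0,0.0001,0,0,0.033],[0,0,0.00015,0,0,0.066],[0,0,0.0002,0,0,0.1],[0,0,0.0003,0,0,0.133],[0,0,0.0004,0,0,0.167]]]'
python3 -m jog '[[[0,0,0.0001,0,0,0.033],[0,0,0.00015,0,0,0.066],[0,0,0.0002,0,0,0.1],[0,0,0.0003,0,0,0.133],[0,0,0.0004,0,0,0.167]]]' | grep -v time
python3 -c "
from h import *
s=r.read_state();print(s['joint_positions'][5],s['ft_torque'])"
python3 -m jog '[[[0,0,0.0001,0,0,0.033],[0,0,0.00015,0,0,0.066],[0,0,0.0002,0,0,0.1],[0,0,0.0003,0,0,0.133],[0,0,0.0004,0,0,0.167]]]' | grep force
python3 -m jog '[[[0,0,0.0001,0,0,0.033],[0,0,0.00015,0,0,0.066],[0,0,0.0002,0,0,0.1],[0,0,0.0003,0,0,0.133],[0,0,0.0004,0,0,0.167]]]' | grep force
python3 -m jog '[[[0,0,0.0001,0,0,0.033],[0,0,0.00015,0,0,0.066],[0,0,0.0002,0,0,0.1],[0,0,0.0003,0,0,0.133],[0,0,0.0004,0,0,0.167]]]'
python3 -c "
from h import *
s=r.read_state();print(s['joint_positions'][5],s['ft_torque'],s['ee_rot'])
im=r.snapshot('wrist');cv2.imwrite('pics/w2.png',im[:,:,::-1])"
```

```text
time_s: 6.82
eef_pos: [0.4781, 0.1595, 0.1098]
ee_rot: [0.001, -0.244, 0.97, -0.001]
wrist_force: [1.7, -3.9, 7.3]
finger_gap: 0.574
grasp_force: 32.9
eef_pos: [0.478, 0.1597, 0.1096]
ee_rot: [0.001, -0.071, 0.997, -0.0]
wrist_force: [0.3, -3.1, 6.4]
finger_gap: 0.578
grasp_force: 32.9
-1.5468685350414157 [-0.3818445  -0.08539831  0.07609328]
wrist_force: [0.4, -1.8, 6.7]
grasp_force: 32.9
wrist_force: [1.2, -0.1, 6.3]
grasp_force: 32.9
time_s: 8.48
eef_pos: [0.4783, 0.1604, 0.1088]
ee_rot: [0.001, 0.438, 0.899, 0.001]
wrist_force: [2.2, 1.0, 5.0]
finger_gap: 0.579
grasp_force: 32.9
-0.4975549305687226 [ 0.02588245 -0.3431006   0.03189241] [0.00120836 0.43809838 0.89892519 0.00135871]
```

View pics/w2.png

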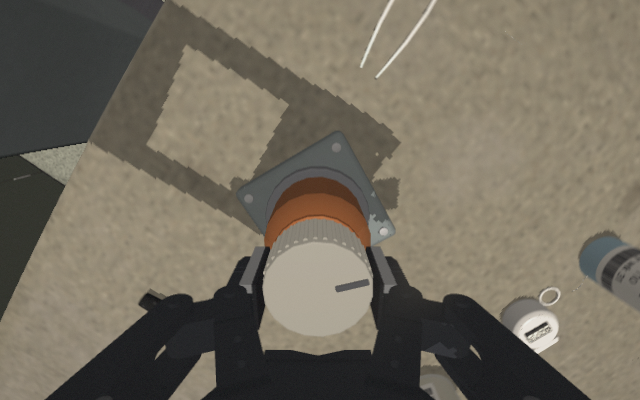

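The bar sits at the same angle in the gripper frame (about 340–368, 287), so the cap turned with the fingers without slipping. I'll continue while watching the torque.

```bash
T(){ python3 -c "
from h import *
s=r.read_state();print(s['time_s'],s['joint_positions'][5],s['ft_torque'],s['wrist_force'])"; }
python3 -m jog '[[[0,0,0.0001,0,0,0.02],[0,0,0.0001,0,0,0.04],[0,0,0.0002,0,0,0.06],[0,0,0.0002,0,0,0.08],[0,0,0.0002,0,0,0.1]]]' >/dev/null; T
python3 -m jog '[[[0,0,0.0001,0,0,0.02],[0,0,0.0001,0,0,0.04],[0,0,0.0002,0,0,0.06],[0,0,0.0002,0,0,0.08],[0,0,0.0002,0,0,0.1]]]' >/dev/null; T
python3 -m jog '[[[0,0,0.0001,0,0,0.02],[0,0,0.0001,0,0,0.04],[0,0,0.0002,0,0,0.06],[0,0,0.0002,0,0,0.08],[0,0,0.0002,0,0,0.1]]]' >/dev/null; T
python3 -m jog '[[[0,0,0.0001,0,0,0.02],[0,0,0.0001,0,0,0.04],[0,0,0.0002,0,0,0.06],[0,0,0.0002,0,0,0.08],[0,0,0.0002,0,0,0.1]]]' >/dev/null; T
```

```text
8.95 -0.28946492687765546 [ 0.05943799 -0.47316235  0.07252924] [2.77898029 0.36315948 3.50250821]
9.3667 -0.080012617860147 [ 0.13097357 -0.56752686  0.03359544] [2.76554189 1.17383496 3.56587819]
9.7833 0.1293902456041505 [ 0.0942214  -0.61912016  0.07368098] [4.23289396 0.51345687 3.59330609]
10.2 0.33883620710191653 [ 0.12091518 -0.73393188  0.16492025] [4.35779489 0.95566739 3.32158627]
```

```bash
T(){ python3 -c "
from h import *
s=r.read_state();print(s['time_s'],s['joint_positions'][5],s['ft_torque'],s['wrist_force'],s['eef_pos'])"; }
python3 -m jog '[[[0,0,0,0,0,0.01],[0,0,0.0001,0,0,0.02],[0,0,0.0001,0,0,0.03],[0,0,0.0001,0,0,0.04],[0,0,0.0001,0,0,0.05]]]' >/dev/null; T
python3 -m jog '[[[0,0,0,0,0,0.01],[0,0,0.0001,0,0,0.02],[0,0,0.0001,0,0,0.03],[0,0,0.0001,0,0,0.04],[0,0,0.0001,0,0,0.05]]]' >/dev/null; T
python3 -m jog '[[[0,0,0,0,0,0.01],[0,0,0.0001,0,0,0.02],[0,0,0.0001,0,0,0.03],[0,0,0.0001,0,0,0.04],[0,0,0.0001,0,0,0.05]]]' >/dev/null; T
python3 -c "
from h import *
im=r.snapshot('wrist');cv2.imwrite('pics/w3.png',im[200:360,200:440,::-1])"
```

```text
10.6167 0.4421805120330815 [ 0.18058418 -0.96649333  0.06235159] [5.45562649 1.86626738 3.83303335] [0.47906248 0.16052063 0.10821307]
11.0333 0.5469166023892423 [ 0.16223684 -0.99395539  0.08165217] [5.27292866 0.83997591 2.73766333] [0.47912664 0.16050187 0.1081619 ]
11.45 0.6516229711651045 [ 0.12905623 -1.00960289  0.039562  ] [5.89649645 0.48078522 4.16731037] [0.47921096 0.16044789 0.10816417]
```

View pics/w3.png

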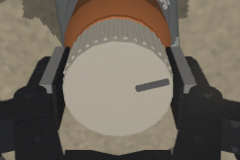

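The bar is unchanged in the gripper frame (338–369, 285), so there's still no slip after about 166°. I'll keep going and measure the bar angle numerically.

```bash
cat > bar.py <<'E'
from h import *
s=r.read_state();c=r.calibration('wrist');im=r.snapshot('wrist')
g=im[240:335,266:372].max(axis=2);yy,xx=np.mgrid[240:335,266:372]
m=((g<115)&((xx-319)**2+(yy-288)**2<50**2)&(xx>325)).astype('uint8')
n,l,st,ce=cv2.connectedComponentsWithStats(m);i=1+np.argmax(st[1:,4]);u,v=ce[i]+[266,240]
v_,u_=np.nonzero(l==i);f=cv2.fitLine(np.c_[u_,v_].astype('float32'),2,0,0,0).ravel()
print(round(s['time_s'],2),'q6 %.3f'%s['joint_positions'][5],'tau',s['ft_torque'].round(2),'F',s['wrist_force'].round(1),'bar px',(round(u,1),round(v,1)),'n',st[i,4],'slope deg %.1f'%np.degrees(np.arctan(f[1]/f[0])))
E
python3 bar.py
python3 -m jog '[[[0,0,0,0,0,0.01],[0,0,0.0001,0,0,0.02],[0,0,0.0001,0,0,0.03],[0,0,0.0001,0,0,0.04],[0,0,0.0001,0,0,0.05]]]' >/dev/null; python3 bar.py
python3 -m jog '[[[0,0,0,0,0,0.01],[0,0,0.0001,0,0,0.02],[0,0,0.0001,0,0,0.03],[0,0,0.0001,0,0,0.04],[0,0,0.0001,0,0,0.05]]]' >/dev/null; python3 bar.py
python3 -m jog '[[[0,0,0,0,0,0.01],[0,0,0.0001,0,0,0.02],[0,0,0.0001,0,0,0.03],[0,0,0.0001,0,0,0.04],[0,0,0.0001,0,0,0.05]]]' >/dev/null; python3 bar.py
```

```text
11.5 q6 0.653 tau [ 0.09 -0.97  0.02] F [6.6 0.8 3.7] bar px (np.float64(351.9), np.float64(284.8)) n 211 slope deg -12.8
11.97 q6 0.756 tau [ 0.02 -0.97  0.12] F [6.8 0.7 3.4] bar px (np.float64(351.8), np.float64(284.8)) n 211 slope deg -13.1
12.43 q6 0.859 tau [-0.23 -0.71  1.3 ] F [ 6.2 -0.   3. ] bar px (np.float64(351.5), np.float64(283.7)) n 216 slope deg -14.8
12.9 q6 0.965 tau [-0.63 -0.36  0.87] F [ 2.2 -3.1  7.6] bar px (np.float64(350.5), np.float64(278.1)) n 216 slope deg -20.5
```

The torque rose to 1.3 N m and the fingers then slipped about 7.5° on the stationary cap, so it has bottomed out. I'll hold there briefly, then back it off 90°.

```bash
python3 -m jog '[[[0,0,0,0,0,0.01],[0,0,0,0,0,0.02],[0,0,0,0,0,0.02],[0,0,0,0,0,0.02],[0,0,0,0,0,0.02]]]' >/dev/null; python3 bar.py
python3 -m jog '[[[0,0,-0.0001,0,0,-0.033],[0,0,-0.00015,0,0,-0.066],[0,0,-0.0002,0,0,-0.1],[0,0,-0.0003,0,0,-0.133],[0,0,-0.0004,0,0,-0.167]]]' >/dev/null; python3 bar.py
python3 -m jog '[[[0,0,-0.0001,0,0,-0.033],[0,0,-0.00015,0,0,-0.066],[0,0,-0.0002,0,0,-0.1],[0,0,-0.0003,0,0,-0.133],[0,0,-0.0004,0,0,-0.167]]]' >/dev/null
python3 -m jog '[[[0,0,-0.0001,0,0,-0.033],[0,0,-0.00015,0,0,-0.066],[0,0,-0.0002,0,0,-0.1],[0,0,-0.0003,0,0,-0.133],[0,0,-0.0004,0,0,-0.167]]]' >/dev/null
python3 -m jog '[[[0,0,-0.0001,0,0,-0.033],[0,0,-0.00015,0,0,-0.066],[0,0,-0.0002,0,0,-0.1],[0,0,-0.0003,0,0,-0.133],[0,0,-0.0004,0,0,-0.167]]]' >/dev/null; python3 bar.py
python3 -m jog '[[[0,0,-0.0001,0,0,-0.025],[0,0,-0.00015,0,0,-0.05],[0,0,-0.0002,0,0,-0.082],[0,0,-0.0002,0,0,-0.082],[0,0,-0.0002,0,0,-0.082]]]'; python3 bar.py
```

```text
13.37 q6 1.005 tau [-0.25 -0.81  1.06] F [ 5.5 -1.8  4.7] bar px (np.float64(350.1), np.float64(278.4)) n 216 slope deg -22.2
13.83 q6 0.654 tau [-0.19 -0.9  -0.07] F [ 5.4 -1.1  2.5] bar px (np.float64(350.6), np.float64(279.3)) n 214 slope deg -20.7
15.13 q6 -0.395 tau [-0.17 -0.91 -0.1 ] F [ 6.1 -1.4  3.4] bar px (np.float64(350.5), np.float64(279.7)) n 211 slope deg -20.6
time_s: 15.6
eef_pos: [0.4787, 0.1599, 0.1089]
ee_rot: [0.002, 0.408, 0.913, 0.001]
wrist_force: [6.1, -0.4, 2.3]
finger_gap: 0.579
grasp_force: 32.9
15.6 q6 -0.564 tau [-0.16 -0.89  0.11] F [ 6.1 -0.4  2.3] bar px (np.float64(350.2), np.float64(279.7)) n 212 slope deg -20.7
```

```bash
python3 -c "
from h import *
s=r.read_state();print(s['qd'].round(3),s['grasp_force']);print(r.sign_off())"
```

```text
[ 0.001  0.    -0.001 -0.001 -0.     0.003] 32.91867792606354
the job is handed in; nothing more can be done
None
```

I screwed the wide cap down to its stop and backed it off about 88°. I then handed the job in with the gripper still holding the cap at 33 N. The arm never went down near the narrow cap or the other things on the worktop. The hand-in gave no verdict.

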